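Scrub the jam jar, then hold the storage box open

TASK

We are washing up a jam jar to put it away in the little wooden box: take the jar brush and scrub with at least three strokes of about 5 cm, up and right down to the bottom, without pulling the bristles out of the jar, then let go of the brush so that it stays standing in the upright jar, near where the jar was. Then lift the lid of the box and hold it open at 60 degrees from shut so that I can put the jar in: the lid falls shut by itself, so finish while still holding it steady there with the gripper. Leave the tumbler, the closed jar, the book and the paint tin where they are.

Things in the scene. Friction and masses are not known exactly. Their poses are not given: they have to be found in the camera images.
- box: plain light-wood storage box, fixed to the table, 150 mm deep (its x), 200 wide (its y), 120 high without lid. Origin: centre of its underside. Its -x side is the front (the lid's pull sticks out there); the hinge line runs along its y axis at x = +75, z = 120.5 mm in its frame. It stands left or right of the jar, turned up to 0.35 rad either way.
- lid (a joint): hinge angle of the box's lid, rad: 0 = shut, grows as the front edge rises and swings back; 60 degrees = 1.047; stop at 1.8. The lid is a 150 x 200 x 12 mm wooden plate, about 0.3 kg, with a nearly frictionless hinge: it falls shut when let go below about 1.5 rad.
- lid_pull (a point): grip point of the lid's pull: a wooden tongue in line with the lid, 18 mm wide (along box y), 14 thick, reaching 55 mm out from the middle of the lid's front edge. The point is in its middle, 28 mm out; lid shut: x = -103, y = 0, z = 127.5 mm in the box frame (178 from the hinge line, 7 above). Pinched by its sides from above, it can turn between the fingers; free space below.
- jar: open straight-sided clear-glass jar, loose, upright on the table, about 0.3 kg, 76 mm outside diameter, 68 mm inside, 100 mm high, inside bottom 6 mm above its underside. Origin: centre of its underside; z up along its axis.
- jar_centre (a point): the jar's centre: on its axis, 50 mm above its underside.
- brush_grip (a point): point on the jar brush's handle axis, 30 mm below its top, 160 mm above the bristle end, 166 mm above the table at the start. The brush (about 0.08 kg) stands upright in the jar on its flat bristle end, z up along the handle: round dark-wood handle 18 mm in diameter from 100 to 190 mm above the bristle end, a 10 mm steel stem below it.
- brush_tip (a point): centre of the flat lower end of the brush's stiff round bristle head (54 mm diameter, 55 mm long, moves with 7 mm play all round in the jar); z points up along the handle. At the start it stands on the jar's inside bottom.
- tumbler_centre (a point): bystander: empty open drinking glass, 68 mm across, 110 mm high, between robot and work; the point is half-way up.
- stock_jar_centre (a point): bystander: closed amber-glass jar with a steel cap, 72 mm across, 110 mm high, on the far side of the table; the point is half-way up.
- book_centre (a point): bystander: grey book lying flat, 140 x 210 x 30 mm, at the right; the point is its centre.
- paints_centre (a point): bystander: open white watercolour tin with pans, 220 x 130 x 18 mm, at the left; the point is its centre.
Mind the look-alikes: they are no part of the job. There is more than one size of the part that bears brush_grip; the job needs the middle-sized.

How it is judged:
By the outcome, as a careful person would: the job done as asked, in the order asked, and still so for the second after the job is handed in, while the arm keeps its last pose, push and grip.
It also fails if it takes over 54 s, if anything falls off the work surface, if the arm or the gripper's body presses on something with over 40 N, if the wrist force passes 120 N, or if a joint passes its speed limit or range.

ROBOT

A 6-joint arm with a two-finger parallel gripper is mounted at the origin on the work surface. World frame = base frame: x ahead of the robot, y to its left, z up, the work surface at z = 0. Lengths are in mm, angles in rad, forces in N, time in s.
With the tool pointing down it reaches from about 350 to 975 mm from the base axis. Payload 17.4 kg.
Tool frame: the origin (TCP) lies at the very end of the fingers, on their centre line; the grasp point (between the pads) lies 19 mm behind it; z points along the fingers, y is the direction in which the jaws open and shut (so a half turn about z gives the same grasp; the last joint's range is limited). The gripper opens to 85 mm and grips with 20 to 120 N. Pads are 22 mm wide; open, the fingers measure 114 mm over their backs; the gripper's body (76 mm by 85 mm) begins 54 mm behind the grasp point. The pads swing forward as they close: fully open they stand 13 mm farther back than shut.
Start: joints at [-1.256, 0.116, 1.442, -0, 1.584, -0.038], TCP at [233.222, -633.435, 231.303] pointing down, gripper open.
Joint ranges: [-2.83, 2.83], [-0.83, 2.19], [0.07, 2.5], [-1.14, 4.28], [0.01, 3], [-2.97, 2.97]. Speed limits (rad/s): [1.89, 1.89, 2.22, 3.14, 3.14, 3.14].

INTERFACE

Orientations are given as a unit quaternion [w, x, y, z].
In Python, from workcell import bot gives the robot as it stands.
- The arm moves only by the shell command python3 -m creep 'ROWS' [OPENING] [FORCE]. ROWS is JSON, a list that holds one entry, the list of rows, each a list of 4 numbers: the shift along the tool's x, y, z in m, then the turn about the tool's z in rad. A call has exactly 5 rows; each row is the pose to reach, as a shift and turn from the pose commanded when the call began, along the tool's axes at that moment; what a row does not reach only later rows make up. A row lasts 1/8 s, in which the tool goes at most 62.5 mm and 10.7 degrees, less where a joint would pass 70% of its speed; a pose out of reach is approached as far as the arm can. A call with a gripper value outside its range is refused whole. OPENING is the finger opening in m, from 0 to 0.0854, set as the call begins (- or left out, the last holds). The fingers move at their own pace and stop on an object; FORCE is the grip in N (left out, the last holds). Time passes only in rows, so rows that repeat a pose let the fingers close, or fill a call up. It gives the time, the measured TCP pose, the force and the opening at its end, in the units of the state.
- bot.read_state(): the state, without advancing time (a new reading comes with each control period).
- bot.grab_frame(name): name is "scene" or "top"; returns a dict with "img" (384x512x3 uint8, red, green, blue), "fx", "fy", "cx", "cy" (pixels), "R" (3x3) and "t" (3): a world point X has camera coordinates R X + t. Camera axes: x right, y down, z forward; pixel columns grow to the right and rows downward; lengths in mm; the calibration is good to about 2 mm. A picture is of the moment at which its call begins. There is no depth.
- bot.close_job(): hands the job in, once; it reports no verdict.
The state is a dict: "time_s": time; "joint_positions": joint angles; "qvel": joint speeds; "joint_efforts": joint torques, N m; "tool_pos": TCP position; "tcp_rot": TCP orientation; "wrist_force": force on the tool from outside, world axes, zero at the start; "torque": the same for the moment, N m; "gripper_width": opening from 0.0 (shut) to 1.0 (fully open).
Only numpy, scipy, OpenCV 4.12 (cv2) and the standard library are available. Lean on these libraries where they do the work, as an engineer would, in place of code of your own. Each camera call takes 0.05 s, during which the arm holds its last target. There are 200 camera calls.

## Working session

There is one attempt and no reset: what is moved stays moved. The work goes in short steps, Python scripts to look and compute and a shell command to move; the robot and the scene stay as the last step left them, time stands still between calls to the robot, and variables do not carry over. Pictures are saved under pics/ and viewed, about 8 in all and at most 12, crops included, and the job is handed in when it is done.

```bash
ls; mkdir -p pics; python3 - <<'E'
from workcell import bot
import cv2, numpy as np
s=bot.read_state(); print(s)
for n in("scene","top"):
    f=bot.grab_frame(n); cv2.imwrite(f"pics/{n}0.png",cv2.resize(f["img"][:,:,::-1],(800,600),interpolation=cv2.INTER_CUBIC)); np.savez(f"{n}0.npz",**f)
    print(n,f["fx"],f["fy"],f["cx"],f["cy"],f["R"],f["t"])
E
```

```text
pics
{'time_s': 0.0, 'joint_positions': array([-1.25577957e+00,  1.16477952e-01,  1.44227302e+00,  5.30157230e-06,
        1.58398938e+00, -3.77929917e-02]), 'qvel': array([0.00147211, 0.0015474 , 0.00012397, 0.00065358, 0.00155852,
       0.00210279]), 'joint_efforts': array([ 1.87618753e-03, -7.31989002e+01, -6.32473898e+01,  2.43098742e-05,
        6.37777921e-03, -8.64244697e-06]), 'tool_pos': array([ 233.17495842, -633.24287581,  230.56277258]), 'tcp_rot': array([-5.68709783e-04,  9.84480800e-01,  1.75491385e-01, -7.66624592e-05]), 'wrist_force': array([ 0.55709681, -0.50973413,  0.34418244]), 'torque': array([ 0.06476206, -0.03937589, -0.00962968]), 'gripper_width': 0.9955731089316954}
scene 364.25901068374196 364.25901068374196 257.2822693157162 193.86383588564053 [[-0.50394697  0.8637149   0.00583357]
 [ 0.6212098   0.36712986 -0.6923251 ]
 [-0.60011318 -0.34527127 -0.72156214]] [ 289.54209139 -289.8205429  1583.14329238]
top 401.6094099828713 401.6094099828713 256.98756259646103 190.0004833203806 [[ 0.02034713 -0.9996938   0.01408175]
 [-0.9831649  -0.02256482 -0.18132182]
 [ 0.18158405 -0.01015531 -0.98332299]] [  -3.58978518  627.33835582 1284.69430891]
```

View pics/scene0.png

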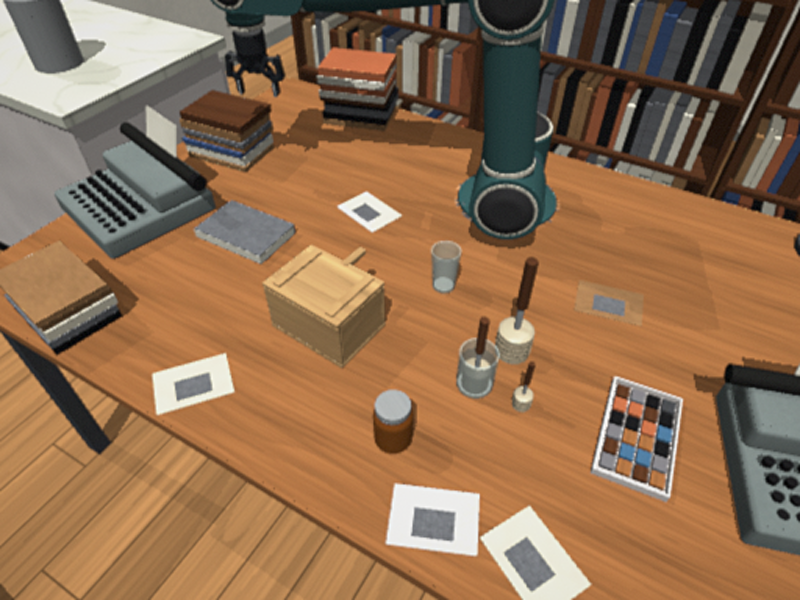

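View pics/top0.png

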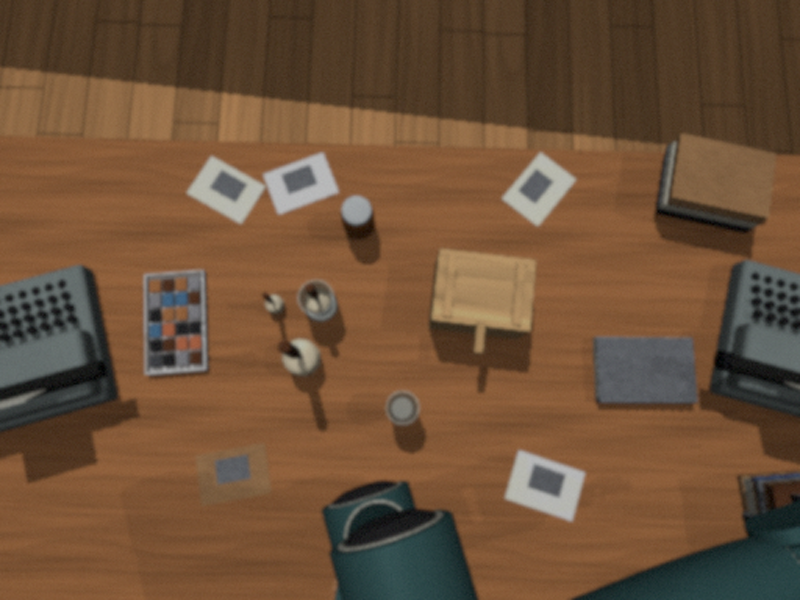

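The scene view shows the job's jar and brush at about (478,365), with the larger brush at (518,330) and the smaller at (523,395). It also shows the box at (325,300), the tumbler at (446,265) and the closed jar at (393,420). In the top view the jar is at (318,300), the large brush at (300,357), the box at (485,290) with its pull end at (479,350), and the tumbler at (402,408).

```bash
python3 - <<'E'
import cv2, numpy as np
a=np.load("scene0.npz")["img"][195:270,280:355]; b=np.load("top0.npz")["img"][155:255,160:235]
c=np.load("top0.npz")["img"][150:235,265:350]
r=lambda i,k:cv2.resize(i[:,:,::-1],None,fx=k,fy=k,interpolation=cv2.INTER_CUBIC)
o=np.zeros((600,800,3),np.uint8)
x=r(a,5);o[:375,:375]=x
x=r(b,5);o[:500,400:775]=x
x=r(c,2.6);o[376:376+x.shape[0],:x.shape[1]]=x
cv2.imwrite("pics/z1.png",o)
E
cat > h.py <<'E'
import numpy as np
def ray(f,u,v):
    d=f["R"].T@np.array([(u-f["cx"])/f["fx"],(v-f["cy"])/f["fy"],1.]); return -f["R"].T@f["t"],d/np.linalg.norm(d)
def plane(f,u,v,z):
    c,d=ray(f,u,v); return c+d*(z-c[2])/d[2]
def tri(f,p,g,q):
    c,d=ray(f,*p);e,k=ray(g,*q);s=np.linalg.lstsq(np.c_[d,-k],e-c,rcond=None)[0]
    A,B=c+d*s[0],e+k*s[1];return (A+B)/2,np.linalg.norm(A-B)
def proj(f,X):
    c=f["R"]@np.array(X)+f["t"];return f["fx"]*c[0]/c[2]+f["cx"],f["fy"]*c[1]/c[2]+f["cy"]
E
```

```text
(no output)
```

View pics/z1.png

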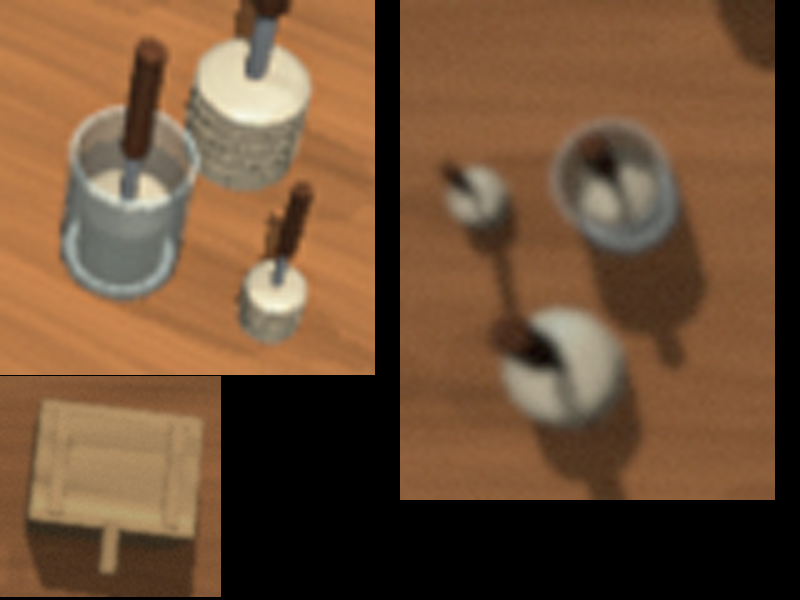

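```bash
python3 - <<'E'
import numpy as np; from h import *
S=dict(np.load("scene0.npz"));T=dict(np.load("top0.npz"))
s=lambda x,y:(280+(x+.5)/5-.5,195+(y+.5)/5-.5)
t=lambda x,y:(160+(x-400+.5)/5-.5,155+(y+.5)/5-.5)
c=lambda x,y:(265+(x+.5)/2.6-.5,150+(y-376+.5)/2.6-.5)
print("top",tri(S,s(150,47),T,t(598,146)),plane(S,*s(150,47),196),plane(T,*t(598,146),196))
print("rim",tri(S,s(135,155),T,t(616,184)),plane(S,*s(135,155),100),plane(T,*t(616,184),100))
print("bigtop",tri(S,(530*.64,262*.64),T,t(508,333)), "bighead",plane(S,*s(254,85),75),plane(T,*t(563,367),75))
print("smalltop",tri(S,s(301,190),T,t(450,172)))
P=[plane(T,*c(*p),132.5) for p in[(42,402),(203,420),(195,537),(30,519)]]
print(np.round(P)); P=np.array(P)
print([np.linalg.norm(P[i]-P[i-1]) for i in range(4)])
print("tumbler",plane(T,402*.64,407*.64,110),"pull end",plane(T,*c(107,573),134.5),plane(T,*c(110,527),134.5))
print("scene pull end",plane(S,362*.64,252*.64,134.5),"stock",plane(T,356*.64,210*.64,110))
for n,z,A in(("S",0,S),):
  print([plane(S,x*.64,y*.64,132.5) for x,y in((310,249),(384,288),(340,325),(265,288))])
E
```

```text
top (array([616.12402069, 187.60487463, 193.464229  ]), np.float64(5.382498685957793)) [617.2621541  190.78936771 196.        ] [616.56927709 184.73458533 196.        ]
rim (array([611.17658369, 188.04154712,  93.3650829 ]), np.float64(4.5218346727952206)) [615.47661914 191.78158441 100.        ] [610.79845727 185.08537862 100.        ]
bigtop (array([497.85715542, 221.64509074, 252.11898584]), np.float64(1.6375091514186007)) bighead [506.31656248 226.26207025  75.        ] [494.30142016 217.06390136  75.        ]
smalltop (array([611.2379042 , 288.25371685, 125.14578213]), np.float64(2.5980259214521517))
[[ 714.  -64.  132.]
 [ 696. -262.  132.]
 [ 551. -249.  132.]
 [ 568.  -50.  132.]]
[np.float64(146.3047102940541), np.float64(199.05430040965206), np.float64(145.62176983923854), np.float64(199.73714602924423)]
tumbler [394.87938076   5.0865455  110.        ] pull end [ 504.69650622 -142.99841504  134.5       ] [ 560.13666124 -146.70833435  134.5       ]
scene pull end [ 519.06826671 -132.58865666  134.5       ] stock [801.26852714 110.16382    110.        ]
[array([ 566.15984948, -235.84285618,  132.5       ]), array([586.91182096, -35.71231894, 132.5       ]), array([714.26348098, -55.34442279, 132.5       ]), array([ 708.818956  , -241.84611981,  132.5       ])]
```

```bash
python3 -m creep '[[[0.043,-0.042,0,0],[0.086,-0.085,0,0],[0.129,-0.127,0,0],[0.171,-0.170,0,0],[0.214,-0.212,0,0]]]' 0.085 60; python3 -m creep '[[[0.043,-0.042,0,0],[0.086,-0.085,0,0],[0.129,-0.127,0,0],[0.171,-0.170,0,0],[0.214,-0.212,0,0]]]'
```

```text
time_s: 0.72
tool_pos: [361.1, -358.7, 231.1]
tcp_rot: [-0.0, 0.985, 0.175, -0.0]
wrist_force: [0.6, 0.4, -0.1]
gripper_width: 0.993
time_s: 1.35
tool_pos: [488.7, -85.7, 231.3]
tcp_rot: [0.0, 0.984, 0.175, 0.0]
wrist_force: [0.2, -1.5, -0.2]
gripper_width: 0.996
```

```bash
python3 -m creep '[[[0.043,-0.043,0,0],[0.086,-0.085,0,0],[0.129,-0.128,0,0],[0.171,-0.170,0,0],[0.214,-0.213,0,0]]]'; python3 - <<'E'
from workcell import bot
import cv2, numpy as np
from h import *
o=np.zeros((600,800,3),np.uint8)
for i,n in enumerate(("scene","top")):
    f=bot.grab_frame(n); np.savez(f"{n}1.npz",**f)
    p=bot.read_state()["tool_pos"];u,v=proj(f,p); print(p,n,u,v)
    u0,v0=int(u)-40,int(v)-50
    o[:,i*400:i*400+400]=cv2.resize(f["img"][v0:v0+120,u0:u0+80,::-1],(400,600),interpolation=cv2.INTER_CUBIC); print(u0,v0)
    cv2.circle(o,(int((u-u0+.5)*5)+i*400,int((v-v0+.5)*5)),2,(0,255,0),-1)
cv2.imwrite("pics/z2.png",o)
E
```

```text
time_s: 1.98
tool_pos: [616.0, 188.1, 231.0]
tcp_rot: [0.0, 0.984, 0.176, -0.0]
wrist_force: [0.7, -0.1, 0.5]
gripper_width: 1.0
[617.45829292 193.36698148 229.77383036] scene 311.81870839105363 195.9687255186987
271 145
[616.41771186 190.50978962 229.58927385] top 195.7407737472553 181.53826559316246
155 131
```

View pics/z2.png

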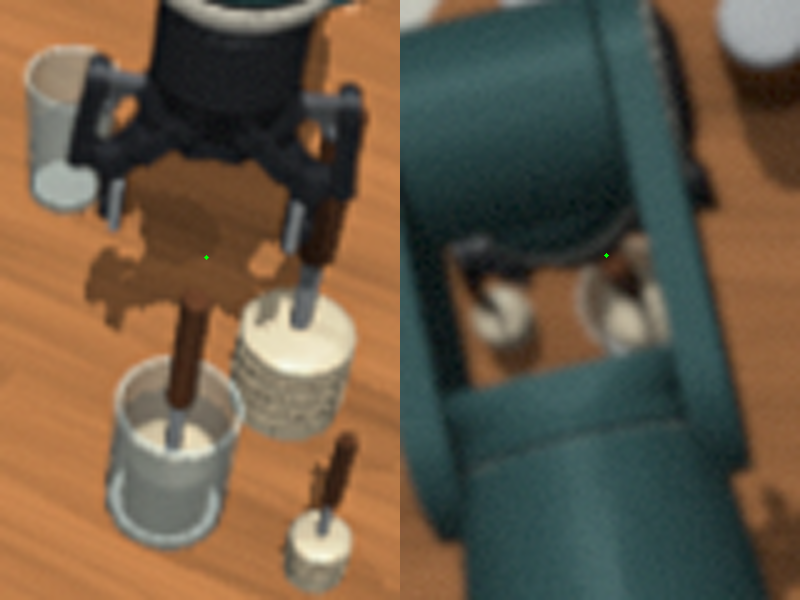

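The picture shows the open fingers straddling the brush handle: tips at about (115,225) and (295,245) in the crop, handle top at (198,298). I'll lower and close.

```bash
python3 -m creep '[[[0,0,0.017,0],[0,0,0.034,0],[0,0,0.051,0],[0,0,0.068,0],[0,0,0.083,0]]]'; python3 -m creep '[[[0,0,0,0],[0,0,0,0],[0,0,0,0],[0,0,0,0],[0,0,0,0]]]' 0 50
python3 - <<'E'
from workcell import bot
import cv2, numpy as np
from h import *
f=bot.grab_frame("scene"); np.savez("scene2.npz",**f)
print(bot.read_state())
o=cv2.resize(f["img"][135:270,255:375,::-1],None,fx=4.4,fy=4.4,interpolation=cv2.INTER_CUBIC)
cv2.imwrite("pics/z3.png",o)
E
```

```text
time_s: 2.7
tool_pos: [615.4, 185.8, 147.1]
tcp_rot: [0.0, 0.985, 0.175, -0.0]
wrist_force: [0.1, 1.0, -0.3]
gripper_width: 0.993
time_s: 3.32
tool_pos: [615.7, 186.2, 148.7]
tcp_rot: [-0.0, 0.984, 0.175, 0.0]
wrist_force: [-0.3, -0.2, 2.4]
gripper_width: 0.197
{'time_s': 3.375, 'joint_positions': array([2.54052247e-01, 8.08075401e-02, 1.61390568e+00, 3.36072926e-05,
       1.44634613e+00, 1.47201862e+00]), 'qvel': array([ 9.19903914e-04, -2.80604504e-05,  2.13096413e-04, -6.00711661e-04,
       -1.14940679e-03,  1.03921079e-03]), 'joint_efforts': array([-1.83734894e-01, -6.70690584e+01, -6.02526855e+01, -5.27987781e-02,
        2.47855081e-03,  9.95498340e-04]), 'tool_pos': array([615.70175084, 186.23050733, 148.65505531]), 'tcp_rot': array([-3.73056984e-05,  9.84479524e-01,  1.75499275e-01,  2.64559904e-04]), 'wrist_force': array([-0.8948717 , -0.36538227,  3.20985417]), 'torque': array([ 0.01219764,  0.00635489, -0.01728903]), 'gripper_width': 0.1959440503474507}
```

View pics/z3.png

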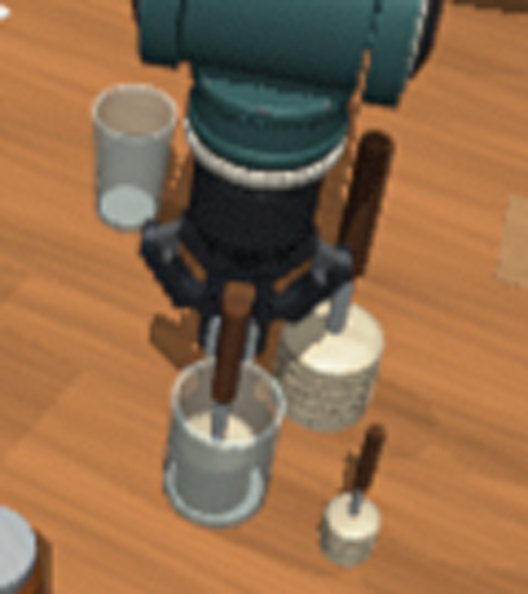

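```bash
python3 - <<'E'
import numpy as np, cv2
from h import *
S=dict(np.load("scene2.npz"))
a=np.load("scene1.npz")["img"];b=S["img"]
r=lambda i:cv2.resize(i[195:255,285:335,::-1],(400,480),interpolation=cv2.INTER_CUBIC)
cv2.imwrite("pics/z4.png",np.hstack([r(a),r(b)]))
for X in((616,187.5,196),(616,187.5,106),(616,187.5,166)): print((np.array(proj(S,X))-(285,195)+.5)*8)
E
```

```text
[193.63442798  70.08579091]
[167.29264278 234.87182028]
[184.48438588 127.32561327]
```

View pics/z4.png

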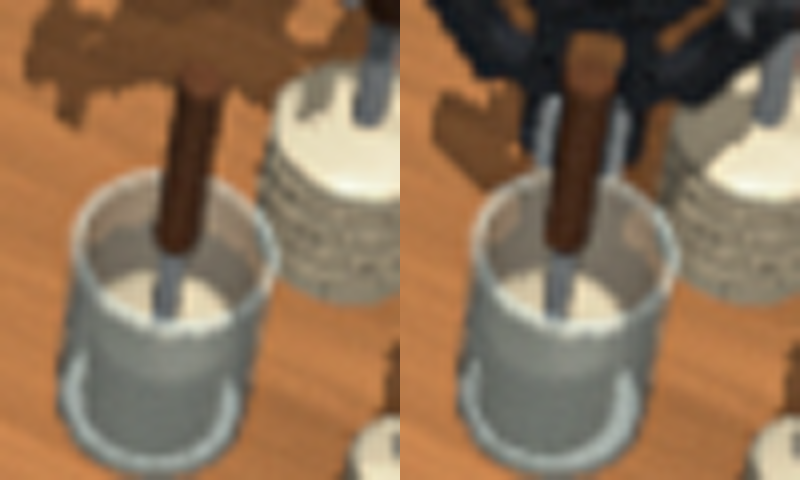

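The zoom shows the handle at (580,160), centred between the pads. The jar rim is centred at (575,250) and has not moved. Scrubbing now, with a first stroke to check.

```bash
python3 -m creep '[[[0,-0.001,-0.012,0],[0,-0.002,-0.024,0],[0,-0.002,-0.036,0],[0,-0.002,-0.048,0],[0,-0.002,-0.052,0]]]' 
python3 - <<'E'
from workcell import bot
import cv2, numpy as np
f=bot.grab_frame("scene"); np.savez("scene3.npz",**f)
o=cv2.resize(f["img"][180:255,280:340,::-1],None,fx=7,fy=7,interpolation=cv2.INTER_CUBIC)
cv2.imwrite("pics/z5.png",o)
E
python3 -m creep '[[[0,0,0.012,0],[0,0,0.024,0],[0,0,0.036,0],[0,0,0.048,0],[0,0,0.053,0]]]'
```

```text
time_s: 4.0
tool_pos: [615.1, 188.1, 201.5]
tcp_rot: [-0.0, 0.984, 0.176, 0.001]
wrist_force: [0.5, 0.0, -1.1]
gripper_width: 0.201
time_s: 4.68
tool_pos: [615.2, 188.6, 148.2]
tcp_rot: [-0.001, 0.984, 0.176, 0.001]
wrist_force: [-6.7, 2.4, 34.0]
gripper_width: 0.193
```

View pics/z5.png

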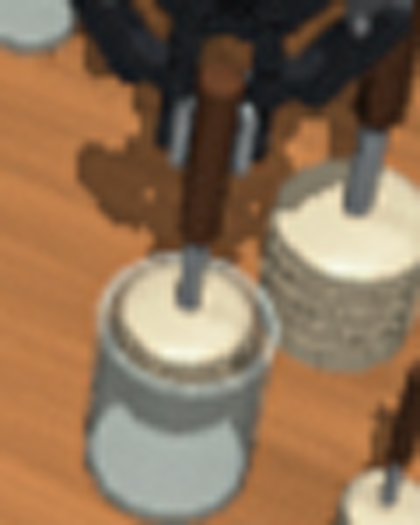

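The head rose to the rim with the bristles still inside and the jar stayed put. The way down ended with 34 N at the bottom. Three more strokes.

```bash
for i in 1; do python3 -m creep '[[[0,0,-0.012,0],[0,0,-0.024,0],[0,0,-0.036,0],[0,0,-0.048,0],[0,0,-0.053,0]]]'; python3 -m creep '[[[0,0,0.012,0],[0,0,0.024,0],[0,0,0.036,0],[0,0,0.048,0],[0,0,0.0525,0]]]'
python3 -m creep '[[[0,0,-0.012,0],[0,0,-0.024,0],[0,0,-0.036,0],[0,0,-0.048,0],[0,0,-0.0525,0]]]'; python3 -m creep '[[[0,0,0.012,0],[0,0,0.024,0],[0,0,0.036,0],[0,0,0.048,0],[0,0,0.0525,0]]]'
python3 -m creep '[[[0,0,-0.012,0],[0,0,-0.024,0],[0,0,-0.036,0],[0,0,-0.048,0],[0,0,-0.0525,0]]]'; python3 -m creep '[[[0,0,0.012,0],[0,0,0.024,0],[0,0,0.036,0],[0,0,0.048,0],[0,0,0.0525,0]]]'; done
```

```text
time_s: 5.3
tool_pos: [615.1, 188.1, 201.5]
tcp_rot: [-0.0, 0.984, 0.175, 0.001]
wrist_force: [0.1, 0.2, -0.6]
gripper_width: 0.197
time_s: 5.92
tool_pos: [615.2, 188.1, 148.2]
tcp_rot: [-0.0, 0.984, 0.175, 0.0]
wrist_force: [-5.0, -0.6, 27.3]
gripper_width: 0.192
time_s: 6.55
tool_pos: [615.1, 188.1, 201.5]
tcp_rot: [-0.0, 0.984, 0.175, 0.001]
wrist_force: [0.2, 0.0, -1.5]
gripper_width: 0.194
time_s: 7.18
tool_pos: [615.2, 188.1, 148.2]
tcp_rot: [-0.0, 0.984, 0.175, 0.0]
wrist_force: [-5.2, -1.4, 28.0]
gripper_width: 0.201
time_s: 7.8
tool_pos: [615.1, 188.1, 201.5]
tcp_rot: [-0.0, 0.984, 0.175, 0.001]
wrist_force: [0.3, -0.4, -1.0]
gripper_width: 0.195
time_s: 8.43
tool_pos: [615.2, 188.1, 148.2]
tcp_rot: [-0.0, 0.984, 0.175, 0.0]
wrist_force: [-5.3, -0.5, 28.7]
gripper_width: 0.195
```

```bash
python3 -m creep '[[[0,0,-0.001,0],[0,0,-0.001,0],[0,0,-0.001,0],[0,0,-0.001,0],[0,0,-0.001,0]]]'; python3 -m creep '[[[0,0,0,0],[0,0,0,0],[0,0,0,0],[0,0,0,0],[0,0,0,0]]]' 0.06; python3 -m creep '[[[0,0,-0.01,0],[0,0,-0.03,0],[0,0,-0.055,0],[0,0,-0.08,0],[0,0,-0.1,0]]]'
python3 - <<'E'
from workcell import bot
import cv2, numpy as np
f=bot.grab_frame("scene"); np.savez("scene4.npz",**f)
o=cv2.resize(f["img"][110:260,160:350,::-1],None,fx=4,fy=4,interpolation=cv2.INTER_CUBIC)
cv2.imwrite("pics/z6.png",o)
E
```

```text
time_s: 9.05
tool_pos: [614.9, 188.0, 148.7]
tcp_rot: [-0.0, 0.984, 0.175, -0.0]
wrist_force: [0.4, -0.3, -0.9]
gripper_width: 0.197
time_s: 9.68
tool_pos: [614.9, 188.1, 148.8]
tcp_rot: [-0.0, 0.984, 0.175, -0.0]
wrist_force: [0.5, -0.8, 0.2]
gripper_width: 0.705
time_s: 10.3
tool_pos: [615.1, 188.1, 251.5]
tcp_rot: [-0.0, 0.984, 0.176, 0.001]
wrist_force: [0.7, -0.7, 0.3]
gripper_width: 0.699
```

View pics/z6.png

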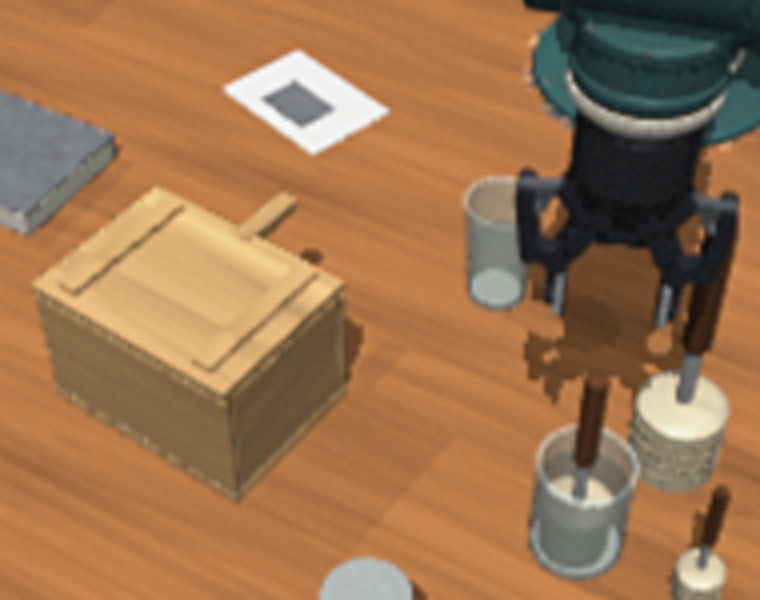

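The brush stands upright in the jar (handle top (596,385), jar rim (587,460) in the crop) and the fingers are clear of it. Now a finer look at the box and its pull.

```bash
python3 - <<'E'
import numpy as np; from h import *
S=dict(np.load("scene4.npz"));T=dict(np.load("top0.npz"))
s=lambda x,y:(160+(x+.5)/4-.5,110+(y+.5)/4-.5)
c=lambda x,y:(265+(x+.5)/2.6-.5,150+(y-376+.5)/2.6-.5)
sp=[(157,190),(345,287),(232,398),(35,287)]
tp=[(195,537),(30,519),(42,402),(203,420)]
for n,P in(("S",[plane(S,*s(*p),132.5) for p in sp]),("T",[plane(T,*c(*p),132.5) for p in tp]),("tri",[tri(S,s(*p),T,c(*q))[0] for p,q in zip(sp,tp)])):
    P=np.array(P);f=(P[0]+P[1])/2;b=(P[2]+P[3])/2;m=(f+b)/2
    print(n,np.round(P).tolist(),"mid",m,"yaw",np.arctan2(*(b-f)[[1,0]]),np.arctan2(-(P[1]-P[0])[0],(P[1]-P[0])[1]))
for n,p in("S",plane(S,*s(286,199),134.5)),("S root",plane(S,*s(250,232),134.5)),("T",plane(T,*c(107,573),134.5)),("Troot",plane(T,*c(110,527),134.5)):print(n,p)
print(tri(S,s(286,199),T,c(107,573)))
E
```

```text
S [[556.0, -241.0, 133.0], [575.0, -42.0, 132.0], [718.0, -53.0, 132.0], [700.0, -254.0, 132.0]] mid [ 637.43284716 -147.56994129  132.5       ] yaw -0.07921596727661111 -0.09709090353190715
T [[551.0, -249.0, 132.0], [568.0, -50.0, 132.0], [714.0, -64.0, 132.0], [696.0, -262.0, 132.0]] mid [ 631.98144969 -156.30313291  132.5       ] yaw -0.08716125659081693 -0.08736960148831892
tri [[550.0, -249.0, 126.0], [568.0, -49.0, 124.0], [714.0, -61.0, 125.0], [696.0, -261.0, 126.0]] mid [ 632.20900704 -155.11387431  124.97360866] yaw -0.08224104392544067 -0.08967338537583404
S [ 511.85899128 -139.50608605  134.5       ]
S root [ 561.62427462 -142.34446861  134.5       ]
T [ 504.69650622 -142.99841504  134.5       ]
Troot [ 560.13666124 -146.70833435  134.5       ]
(array([ 505.39871704, -143.98672254,  127.71790789]), np.float64(0.17560817542260743))
```

```bash
python3 -m creep '[[[-0.030,0.045,0,0],[-0.062,0.090,0,0],[-0.093,0.135,0,0],[-0.124,0.180,0,0],[-0.1546,0.2249,0,0]]]'; python3 -m creep '[[[-0.020,0.030,0,0.15],[-0.0386,0.0562,0,0.3],[-0.0386,0.0562,0,0.441],[-0.0386,0.0562,0.02,0.441],[-0.0386,0.0562,0.03,0.441]]]'
python3 - <<'E'
from workcell import bot
import cv2, numpy as np
from h import *
o=np.zeros((600,800,3),np.uint8)
for i,n in enumerate(("scene","top")):
    f=bot.grab_frame(n); np.savez(f"{n}5.npz",**f)
    p=bot.read_state()["tool_pos"];u,v=proj(f,(531,-142.5,130)); print(p,n,u,v)
    u0,v0=int(u)-40,int(v)-60
    o[:,i*400:i*400+400]=cv2.resize(f["img"][v0:v0+120,u0:u0+80,::-1],(400,600),interpolation=cv2.INTER_CUBIC)
cv2.imwrite("pics/z7.png",o)
E
```

```text
time_s: 10.98
tool_pos: [546.8, -78.0, 249.1]
tcp_rot: [0.0, 0.984, 0.176, 0.0]
wrist_force: [1.2, -0.3, -0.6]
gripper_width: 0.706
time_s: 11.6
tool_pos: [530.3, -142.0, 216.6]
tcp_rot: [-0.0, 0.999, -0.042, -0.001]
wrist_force: [0.2, -1.0, -0.0]
gripper_width: 0.706
[ 530.07946928 -141.9158544   215.60958536] scene 227.3101638829555 163.3238944917093
[ 530.21613858 -141.9513244   216.71313844] top 305.4795993043761 217.18181680491085
```

View pics/z7.png

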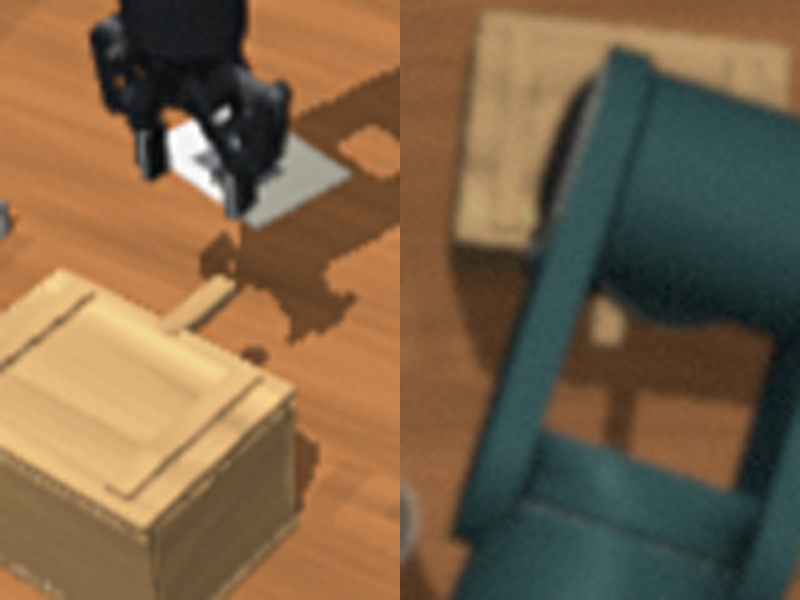

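Fingertips at (150,175) and (237,210) straddle the line of the tongue (centre (202,305)). Lowering and pinching.

```bash
python3 -m creep '[[[0.001,0,0.022,0],[0.001,0,0.044,0],[0.001,0,0.066,0],[0.001,0,0.088,0],[0.001,0,0.107,0]]]'; python3 -m creep '[[[0,0,0,0],[0,0,0,0],[0,0,0,0],[0,0,0,0],[0,0,0,0]]]' 0 25
python3 - <<'E'
import numpy as np
for th in np.radians([0,10,20,30,40,50,60]):
    r=181;print(round(np.degrees(th)),"x",round(r*(1-np.cos(th))+7*np.sin(th),1),"z",round(-(r*np.sin(th)+7*np.cos(th)-7),1))
E
```

```text
time_s: 12.32
tool_pos: [531.4, -142.5, 109.9]
tcp_rot: [-0.0, 0.999, -0.044, -0.0]
wrist_force: [0.2, -0.1, -0.8]
gripper_width: 0.699
time_s: 12.95
tool_pos: [532.0, -143.9, 112.8]
tcp_rot: [0.001, 0.999, -0.044, 0.001]
wrist_force: [-1.5, -11.3, -1.4]
gripper_width: 0.203
0 x 0.0 z -0.0
10 x 4.0 z -31.3
20 x 13.3 z -61.5
30 x 27.7 z -89.6
40 x 46.8 z -114.7
50 x 70.0 z -136.2
60 x 96.6 z -153.3
```

```bash
python3 -m creep '[[[0,0.002,0,0],[0.0013,0.002,-0.0155,0],[0.0039,0.002,-0.0308,0],[0.0079,0.002,-0.0458,0],[0.0131,0.002,-0.0605,0]]]'
```

```text
time_s: 13.58
tool_pos: [545.0, -145.4, 173.3]
tcp_rot: [-0.0, 0.999, -0.044, 0.0]
wrist_force: [5.6, 2.8, -5.3]
gripper_width: 0.205
```

```bash
python3 -m creep '[[[0.0067,0,-0.0141,0],[0.0145,0,-0.0275,0],[0.0235,0,-0.0403,0],[0.0335,0,-0.0523,0],[0.0445,0,-0.0633,0]]]'
```

```text
time_s: 14.2
tool_pos: [589.6, -149.7, 236.3]
tcp_rot: [0.0, 0.999, -0.044, -0.0]
wrist_force: [2.1, 2.2, -5.6]
gripper_width: 0.207
```

```bash
python3 -m creep '[[[0.0118,0,-0.0101,0],[0.0218,0,-0.0172,0],[0.0305,0,-0.0228,0],[0.0375,0,-0.0269,0],[0.0375,0,-0.0269,0]]]'
python3 - <<'E'
from workcell import bot
import cv2, numpy as np
from h import *
f=bot.grab_frame("scene"); np.savez("scene6.npz",**f); print(bot.read_state()["wrist_force"],bot.read_state()["tool_pos"])
cv2.imwrite("pics/z8.png",cv2.resize(f["img"][70:220,140:340,::-1],None,fx=4,fy=4,interpolation=cv2.INTER_CUBIC))
g=bot.grab_frame("top"); np.savez("top6.npz",**g)
c,s=np.cos(-.088),np.sin(-.088)
for th in(55,60,65):
  t=np.radians(th)
  for y in(100,-100):
    for nn in(0,12):
      x=75-150*np.cos(t)+nn*np.sin(t);z=120.5+150*np.sin(t)+nn*np.cos(t)
      P=(634+c*x-s*y,-151.5+s*x+c*y,z)
      print(th,y,nn,np.round((np.array(proj(f,P))-(140,70)+.5)*4))
for x,y,z in((-75,100,120),(75,100,120),(-75,-100,120),(75,100,0)):
  print("box",x,y,z,np.round((np.array(proj(f,(634+c*x-s*y,-151.5+s*x+c*y,z)))-(140,70)+.5)*4))
E
```

```text
time_s: 14.82
tool_pos: [626.6, -153.3, 262.4]
tcp_rot: [0.0, 0.999, -0.044, -0.0]
wrist_force: [0.4, -2.0, -4.2]
gripper_width: 0.204
[ 1.53180966 -2.39916275 -4.6865067 ] [ 626.40771672 -153.27771071  262.31686499]
55 100 0 [372. 380.]
55 100 12 [363. 380.]
55 -100 0 [167. 279.]
55 -100 12 [157. 278.]
60 100 0 [362. 381.]
60 100 12 [352. 382.]
60 -100 0 [156. 279.]
60 -100 12 [145. 280.]
65 100 0 [351. 383.]
65 100 12 [341. 386.]
65 -100 0 [144. 280.]
65 -100 12 [133. 282.]
box -75 100 120 [427. 452.]
box 75 100 120 [308. 566.]
box -75 -100 120 [240. 357.]
box 75 100 0 [319. 664.]
```

View pics/z8.png

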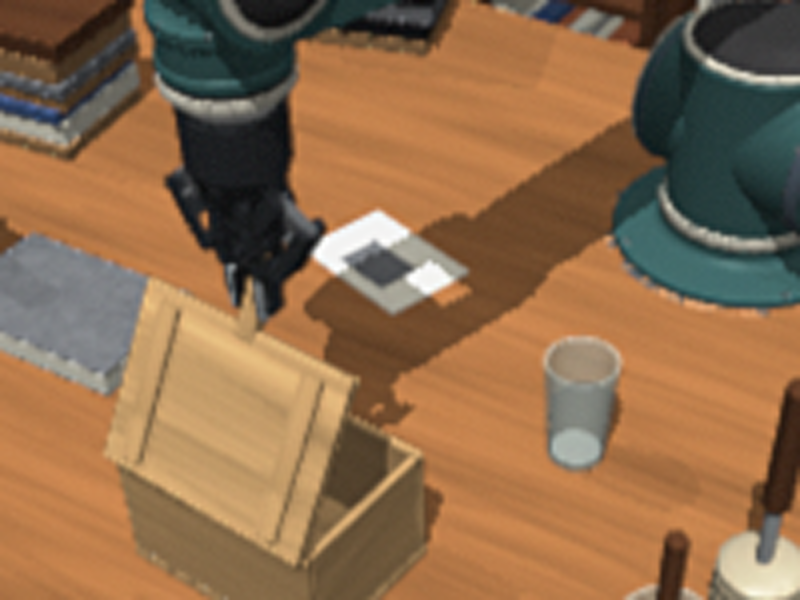

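The lid is up and the tongue is held between the fingers, with the lid's front corners at about (355,380) and (150,281), close to what 60° predicts: (352–362,381) and (145–156,279). One finer check.

```bash
python3 - <<'E'
from workcell import bot
import cv2, numpy as np
from h import *
f=bot.grab_frame("scene"); np.savez("scene7.npz",**f)
g=bot.grab_frame("top"); np.savez("top7.npz",**g); s=bot.read_state();print(s["wrist_force"],s["tool_pos"],s["time_s"])
a=cv2.resize(f["img"][135:235,160:260,::-1],(500,500),interpolation=cv2.INTER_CUBIC)
b=cv2.resize(g["img"][155:255,270:330,::-1],(300,500),interpolation=cv2.INTER_CUBIC)
cv2.imwrite("pics/z9.png",np.hstack([a,b]))
E
```

```text
[ 3.52459908 -3.99859528 -8.34993732] [ 626.19833622 -153.22787596  262.24385258] 15.025
```

View pics/z9.png

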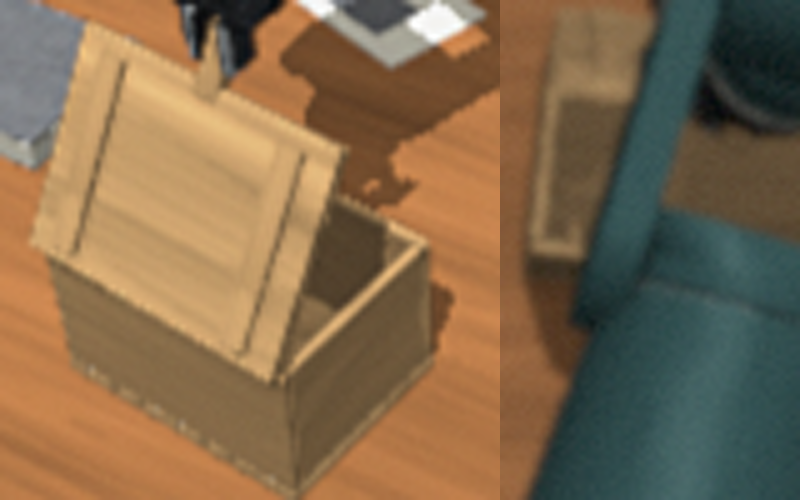

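```bash
python3 - <<'E'
import numpy as np; from h import *
f=dict(np.load("scene7.npz"));c,s=np.cos(-.088),np.sin(-.088)
def q(x,y,z): return (np.array(proj(f,(635+c*x-s*y,-150+s*x+c*y,z)))-(160,135)+.5)*5
for th in(54,57,60,63,66):
  t=np.radians(th);L=lambda d,n,y:q(75-d*np.cos(t)+n*np.sin(t),y,120.5+d*np.sin(t)+n*np.cos(t))
  print(th,*[np.round(v) for v in(L(150,12,-100),L(0,12,-100),L(150,12,-100)-L(0,12,-100),L(150,12,100),L(150,0,100),L(0,12,100),L(150,12,100)-L(0,12,100))])
print(q(-75,100,120),q(75,100,0),q(-75,100,0),q(75,-100,0))
E
```

```text
54 [100.  25.] [ 31. 248.] [  69. -223.] [357. 151.] [368. 151.] [274. 387.] [  83. -235.]
57 [91. 25.] [ 31. 249.] [  60. -224.] [349. 153.] [361. 152.] [274. 388.] [  76. -235.]
60 [82. 26.] [ 31. 250.] [  52. -223.] [341. 155.] [353. 153.] [274. 389.] [  68. -234.]
63 [73. 28.] [ 31. 250.] [  43. -223.] [333. 157.] [345. 154.] [273. 389.] [  60. -232.]
66 [64. 30.] [ 30. 251.] [  33. -221.] [324. 161.] [337. 157.] [273. 390.] [  51. -229.]
[435.41604482 241.62646781] [299.64277677 507.60669792] [438.08726489 365.82780708] [ 74.01830169 371.85389635]
```

The lid's right-edge vector (52,-220) gives 60°, the left edge gives about 62°, and the arc travelled gives 59.9°. I'll hold for a moment, check it is steady, then hand in.

```bash
python3 -m creep '[[[0,0,0,0],[0,0,0,0],[0,0,0,0],[0,0,0,0],[0,0,0,0]]]' - 40;python3 -m creep '[[[0,0,0,0],[0,0,0,0],[0,0,0,0],[0,0,0,0],[0,0,0,0]]]'
python3 - <<'E'
from workcell import bot
import cv2, numpy as np
f=bot.grab_frame("scene"); a=np.load("scene7.npz")["img"].astype(int);d=np.abs(f["img"].astype(int)-a).max(2)
print("lid change px",(d[135:235,160:260]>40).sum())
z=np.load("scene4.npz")["img"].astype(int); e=np.abs(f["img"].astype(int)-z).max(2)>50
for n,(u0,u1,v0,v1) in dict(jar=(290,325,200,255),stock=(235,268,248,292),tin=(378,440,240,320),book=(120,165,128,168)).items(): print(n,e[v0:v1,u0:u1].sum())
E
```

```text
time_s: 15.65
tool_pos: [626.2, -153.2, 262.2]
tcp_rot: [0.0, 0.999, -0.044, 0.0]
wrist_force: [3.1, -5.1, -7.8]
gripper_width: 0.2
time_s: 16.27
tool_pos: [626.2, -153.2, 262.2]
tcp_rot: [0.0, 0.999, -0.044, 0.0]
wrist_force: [2.9, -3.9, -7.9]
gripper_width: 0.197
lid change px 0
jar 173
stock 0
tin 0
book 0
```

```bash
python3 - <<'E'
from workcell import bot
import cv2, numpy as np
f=bot.grab_frame("scene")["img"]; z=np.load("scene0.npz")["img"]
r=lambda i:cv2.resize(i[165:255,275:345,::-1],(400,514),interpolation=cv2.INTER_CUBIC)
cv2.imwrite("pics/z10.png",np.hstack([r(z),r(f)]))
E
```

```text
(no output)
```

View pics/z10.png

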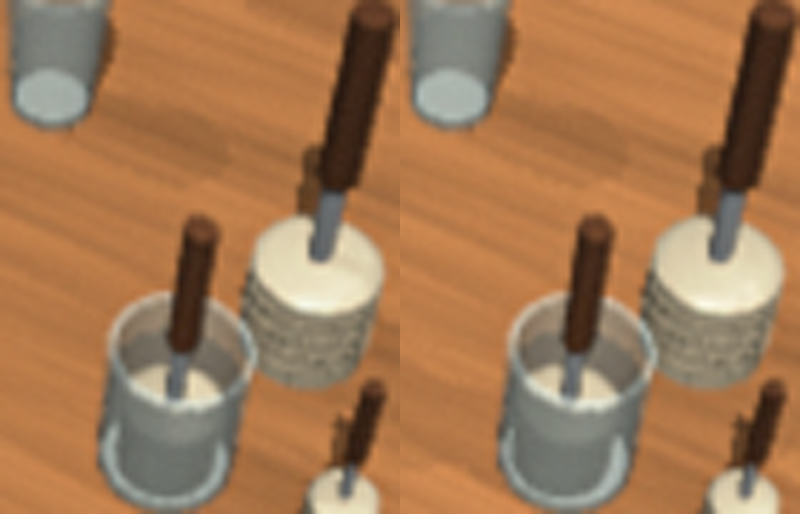

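Start and now side by side: the brush stands upright in the unmoved jar (rim (180,355) and (580,355)), and the tumbler and the other two brushes are where they were.

```bash
python3 -c "
from workcell import bot
print(bot.close_job())"
```

```text
the job is handed in; nothing more can be done
None
```

The jar is scrubbed and the brush stands upright in it. The arm is holding the box lid open at about 60°, and the job was handed in at about 16 s.

- **Scrubbing:** I made four up-and-down strokes of about 53 mm. Each one went right to the bottom, with 27–34 N at contact, above what was needed but well under the 120 N wrist limit. In the picture taken at the top of the first stroke the bristles were still inside the jar.
- **Brush and jar:** After letting go, pictures show the brush upright in the jar and the jar where it started.
- **Lid:** I lifted it by its pull and am holding it with a 40 N grip. The arc of the gripper gives 59.9°. In the picture the right edge gives about 60° and the left edge about 62°, so it may be a degree or so high. Over the last 1.25 s the lid did not change in the image, and the wrist force stayed below about 10 N.
- **Other things:** The closed jar, book and paint tin show no change from the mid-job picture taken after the scrubbing. The tumbler and the other two brushes look the same as at the start.
- **Checks that disagreed:** The two cameras differed by 5–10 mm on positions, so I used averages. An automatic check also flagged change around the jar. The side-by-side view showed nothing had moved there, so I put that down to the arm's shadow.

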